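Find and seat the rocking cover

ROBOT

A 6-joint arm with a two-finger parallel gripper is mounted at the origin on the work surface. World frame = base frame: x ahead of the robot, y to its left, z up, the work surface at z = 0. Lengths are in mm, angles in degrees, forces in N, time in s.
With the tool pointing down it reaches from about 375 to 925 mm from the base axis. Payload 5.7 kg.
Tool frame: the origin (TCP) lies on the centre line of the jaws, within the pads' length; the fingertips stand 14 mm ahead of it and the grasp point (between the pads) lies 5 mm behind it (env.tips_ahead is the distance from the TCP to the fingertips, in mm); z points along the fingers, y is the line along which they close (so a half turn about z gives the same grasp; the last joint's range is limited). The gripper opens to 88 mm and grips with 3 to 60 N. Pads are 20 mm wide; open, the fingers measure 115 mm over their backs; the gripper's body (75 mm by 178 mm) begins 61 mm behind the grasp point.
Start: joints at [-83.142, 20.558, 86.54, -0, 72.909, -6.595], TCP at [139.576, -583.509, 236.623] pointing down, gripper open.
Joint ranges: [-170.27, 170.27], [-57.76, 135], [12.27, 136.19], [-55.21, 235.2], [11.17, 155.16], [-170.74, 170.74]. Speed limits (degrees/s): [136.94, 136.94, 180, 180, 180, 180].

INTERFACE

Orientations are given as [roll, pitch, yaw] about the fixed x, y, z axes, in that order (R = Rz(yaw) Ry(pitch) Rx(roll)).
In Python, from rig import env gives the robot as it stands.
- The arm moves only by the shell command python3 -m crank 'ROWS' [FORCE]. ROWS is JSON, a list of rows, each a list of 5 numbers: the gripper command: -1 is shut, 1 is fully open, values between are in proportion, then the shift along the tool's x, y, z in units of 0.5 m (1.0 is 0.5 m), then the turn about the tool's z in units of 90 degrees (1.0 is 90 degrees). In form: [[claw, dx, dy, dz, spin], ...]. A call has 1 to 12 rows; each row is the pose to reach, as a shift and turn from the pose commanded when the call began, along the tool's axes at that moment; what a row does not reach only later rows make up. A row lasts 1/12 s, in which the tool goes at most 41.7 mm and 7.16 degrees, less where a joint would pass 70% of its speed; a pose out of reach is approached as far as the arm can. A call with a number of a shift or a turn outside -1 to 1 is refused whole. A call with a gripper value outside its range is refused whole. The fingers move at their own pace and stop on an object; FORCE is the grip in N (left out, the last holds). Time passes only in rows, so rows that repeat a pose let the fingers close. It gives the time, the measured TCP pose, the force, the opening and the grip force at its end, in the units of the state.
- env.read_state(): the state, without advancing time (a new reading comes with each control period).
- env.snapshot(name): name is "scene" or "side" or "wrist"; returns the picture (420x560x3 uint8, blue, green, red); there is no depth.
- env.camera_params(name): a dict with "fx", "fy", "cx", "cy" (pixels), "R" (3x3) and "t" (3): a world point X has camera coordinates R X + t. Camera axes: x right, y down, z forward; pixel columns grow to the right and rows downward; lengths in mm; the calibration is good to about 2 mm. The wrist camera is an equidistant fisheye: a pixel r from the principal point sees the ray r / f radians off the axis. A picture is of the moment at which its call begins: read the wrist's pose just before it. camera_params takes no time and is no camera call; for the wrist camera it gives the pose at the moment of the call.
- env.job_done(): hands the job in; it is judged then, once.
Trained networks look in the newest picture that a camera, given by its name, has taken for a name from the list of things; names that differ only in an ending like _2 or _b are one class to them, and where a whole thing is asked for, a point or a joint stands for the part that bears it (a point fixed in the world has none). Each returns a list of dicts, best first, with "conf" (0 to 1); they miss things now and then, are a little off and sometimes report something else, mostly with a low value. They report only what shows in the picture. A call takes as long as a camera call.
- env.recognise(name, camera): "point" ([column, row] in pixels, amid what is visible of it).
- env.silhouettes(name, camera): "region" (420x560 bool, what is visible of it) and "point" ([column, row] in pixels, amid what is visible of it).
- env.tip_of(name, camera): "point" ([column, row] in pixels: a listed point, or the origin of a listed thing).
The state is a dict: "t": time; "joints": joint angles; "joint_velocities": joint speeds; "tau": joint torques, N m; "eef_pos": TCP position; "ee_rot": TCP orientation; "wrist_force": force on the tool from outside, world axes, zero at the start; "torque": the same for the moment, N m; "opening": finger opening in mm; "grasp_force": force on a finger pad.
Only numpy, scipy, OpenCV 4.12 (cv2) and the standard library are available. Lean on these libraries where they do the work, as an engineer would, in place of code of your own. Each camera call takes 0.05 s, during which the arm holds its last target. There are 200 camera calls.

TASK

One of the four identical square wooden covers on the storage block is not home: it rocks when pressed near an edge. Press the covers lightly near an edge with the fingertips until you have found the one that rocks, then press that one firmly down at its middle until it is fully home and no longer rocks, and move clear. Press the other three only lightly, grip or lift nothing, and leave the glue bottle, dowel and mallet where they are.

Things in the scene. Friction and masses are not known exactly. Their poses are not given: they have to be found in the camera images.
- block: Fixed beech storage block, 250 x 250 mm, 45 mm high; origin at the centre of its underside, z up, x and y along its sides. On it lie four covers, 2 x 2: pale wooden plates 80 x 80 x 10 mm, sides parallel to the block's within 2 deg, a dark dot at the middle, 28 mm between neighbours. The loose one may be at any of the four places.
- place_1 (a point): Point on the block's top face (45 mm above the bench), straight under the middle of the cover at block x -54 mm, y +54 mm. The cover's top is 15 to 20 mm above this point (the covers were planed by hand: height does not tell which is loose). Axes as the block's.
- place_2 (a point): Point on the block's top face (45 mm above the bench), straight under the middle of the cover at block x -54 mm, y -54 mm. The cover's top is 15 to 20 mm above this point (the covers were planed by hand: height does not tell which is loose). Axes as the block's.
- place_3 (a point): Point on the block's top face (45 mm above the bench), straight under the middle of the cover at block x +54 mm, y +54 mm. The cover's top is 15 to 20 mm above this point (the covers were planed by hand: height does not tell which is loose). Axes as the block's.
- place_4 (a point): Point on the block's top face (45 mm above the bench), straight under the middle of the cover at block x +54 mm, y -54 mm. The cover's top is 15 to 20 mm above this point (the covers were planed by hand: height does not tell which is loose). Axes as the block's.
- loose_sink (a joint): Joint of the loose cover, metres it has been pushed down: 0 at the start, 0.005 when home on its ledge (a firm stop). A push fit: it takes about 14 N at the middle to move it, and it stays where it is left; negative = lifted. Pressed near an edge it tips instead of going down. Does not tell at which place the cover lies.
- loose_tip_x (a joint): Joint, rad: tip of the loose cover about its own x axis (as the block's within 2 deg), 0 = level. Positive: its +y edge is up, its -y edge down. It tips about its middle on a weak spring, 0.45 N m/rad: under 4 N tips it fully, about 0.16 rad near the middle of an edge (0.08 about both axes near a corner), 4 to 6 mm down there, the opposite side up; let go, it comes back level. Once home it cannot tip. Does not tell the place.
- loose_tip_y (a joint): Joint, rad: tip of the loose cover about its own y axis (as the block's within 2 deg), 0 = level. Positive: its +x edge is down, its -x edge up. It tips about its middle on a weak spring, 0.45 N m/rad: under 4 N tips it fully, about 0.16 rad near the middle of an edge (0.08 about both axes near a corner), 4 to 6 mm down there, the opposite side up; let go, it comes back level. Once home it cannot tip. Does not tell the place.
- sound_a (a joint): Joint, m: how far one of the three covers that are already home is pressed down (its place is not told). It stays level on a sprung felt pad: 0 at rest, 3.5 N per mm wherever it is pressed, springing back when let go; more than 0.0035 (about 12 N) is pressing too hard; negative = lifted.
- sound_b (a joint): Joint, m: how far one of the three covers that are already home is pressed down (its place is not told). It stays level on a sprung felt pad: 0 at rest, 3.5 N per mm wherever it is pressed, springing back when let go; more than 0.0035 (about 12 N) is pressing too hard; negative = lifted.
- sound_c (a joint): Joint, m: how far one of the three covers that are already home is pressed down (its place is not told). It stays level on a sprung felt pad: 0 at rest, 3.5 N per mm wherever it is pressed, springing back when let go; more than 0.0035 (about 12 N) is pressing too hard; negative = lifted.
- glue_mid (a point): Middle (75 mm up) of a yellow glue bottle with orange cap, 54 mm across, 150 mm high, standing upright beside the block. To be left alone.
- dowel_center (a point): Middle of an upright dark wooden dowel, 28 mm across, 75 mm high, standing beside the block. To be left alone.
- mallet_grip (a point): Middle of the handle of a mallet with a black rubber head, 260 mm long, lying on the bench beside the block. To be left alone.

How it is judged (in metres and radians):
On the way, in this order (a step that is already met when the one before it is completed fails the run):
1. the loose cover has been found: pressed near an edge, it rocks (tips more than 0.04 rad) ((value of joint any of loose_tip_x, loose_tip_y above 0.04 rad or value of joint any of loose_tip_x, loose_tip_y below -0.04 rad) and value of joint loose_sink below 0.003 m), for 0.05 s.
2. the loose cover is pressed home (at least 4 of 5 mm down) and level (value of joint loose_sink above 0.004 m and value of joint loose_tip_x between -0.03 and 0.03 rad and value of joint loose_tip_y between -0.03 and 0.03 rad), for 0.2 s.
At the end, for the whole second after the job is handed in: The loose cover is at least 4 mm (of 5) down and level within 0.03 rad; the other three covers are back up at rest (within 1.5 mm); bottle, dowel and mallet are within 15 mm of where they stood (all of step 2 and value of joint sound_a between -0.003 and 0.0015 m and value of joint sound_b between -0.003 and 0.0015 m and value of joint sound_c between -0.003 and 0.0015 m and distance of each of glue_mid, dowel_center, mallet_grip from where it was at the start of the episode below 0.015 m); the robot touches nothing.
It fails at once if a cover that was already home is pressed hard (more than 3.5 mm down, about 12 N) (value of joint any of sound_a, sound_b, sound_c above 0.0035 m).
It fails at once if a cover is lifted by more than 4 mm (value of joint any of sound_a, sound_b, sound_c, loose_sink below -0.004 m).
It fails at once if the glue bottle, dowel or mallet is moved by more than 15 mm (distance of any of glue_mid, dowel_center, mallet_grip from where it was at the start of the episode above 0.015 m).
It also fails if it takes over 51 s, if anything falls off the work surface, if the arm or the gripper's body presses on something with over 40 N, if the wrist force passes 120 N, or if a joint passes its speed limit or range.

## Working session

There is one attempt and no reset: what is moved stays moved. The work goes in short steps, Python scripts to look and compute and a shell command to move; the robot and the scene stay as the last step left them, time stands still between calls to the robot, and variables do not carry over. Pictures are saved under pics/ and viewed, at most 10 in all, crops included, and the job is handed in when it is done.

```bash
mkdir -p pics; cat > h.py <<'E'
import numpy as np,cv2
from rig import env
def ray(p,c):
    R=np.array(c["R"]);t=np.array(c["t"]);x=(p[0]-c["cx"])/c["fx"];y=(p[1]-c["cy"])/c["fy"]
    return -R.T@t, R.T@np.array([x,y,1.])
def onz(p,c,z):
    o,d=ray(p,c); return o+d*(z-o[2])/d[2]
E
python3 - <<'E'
from h import *
s=env.read_state();print(s["eef_pos"],s["ee_rot"],s["wrist_force"],s["t"])
ims=[]
for n in("scene","side"):
    im=env.snapshot(n);cv2.imwrite(f"pics/{n}1.png",im);c=env.camera_params(n)
    print(n,"cam at",-np.array(c["R"]).T@np.array(c["t"]))
    for k,z in(("block",0),("place_1",62),("glue_mid",75),("dowel_center",37),("mallet_grip",12)):
        f=env.recognise if k=="place_1" else env.tip_of
        for d in (env.tip_of(k,n)): print(k,d["conf"],np.round(d["point"]),np.round(onz(d["point"],c,45 if k=="place_1" else z)))
    for d in env.recognise("loose_sink",n)+env.recognise("sound_a",n): print("cover",d["conf"],np.round(d["point"]),np.round(onz(d["point"],c,62)))
E
```

```text
[ 139.48804079 -582.86763573  235.80450759] [-1.79894980e+02 -1.10000329e-02  1.34528297e+01] [-0.00344714  0.9715783  -0.19046486] 0.0
scene cam at [985.01808672 -99.97234298 832.82556156]
block 0.91 [275. 221.] [550. -16.   0.]
place_1 0.76 [283. 180.] [486.  16.  45.]
glue_mid 0.89 [380. 170.] [527. 201.  75.]
mallet_grip 0.63 [169. 289.] [ 648. -238.   12.]
cover 0.66 [235. 202.] [524. -87.  62.]
cover 0.57 [282. 228.] [600. -13.  62.]
cover 0.46 [280. 177.] [489.  10.  62.]
cover 0.62 [264. 248.] [632. -53.  62.]
cover 0.6 [317. 219.] [596.  54.  62.]
cover 0.59 [282. 178.] [492.  12.  62.]
side cam at [ 506.82539345 -691.41101698  561.30790189]
block 0.64 [277. 250.] [554. -18.   0.]
place_1 0.83 [261. 254.] [516. -82.  45.]
place_1 0.74 [245. 226.] [485.  19.  45.]
place_1 0.7 [311. 242.] [624. -54.  45.]
place_1 0.55 [289. 214.] [588.  54.  45.]
glue_mid 0.68 [258. 174.] [523. 198.  75.]
dowel_center 0.56 [207. 200.] [393. 150.  37.]
mallet_grip 0.62 [342. 318.] [ 651. -233.   12.]
cover 0.61 [262. 246.] [519. -78.  62.]
cover 0.88 [242. 223.] [479.   7.  62.]
cover 0.81 [290. 211.] [590.  42.  62.]
cover 0.63 [313. 237.] [625. -59.  62.]
```

View pics/scene1.png

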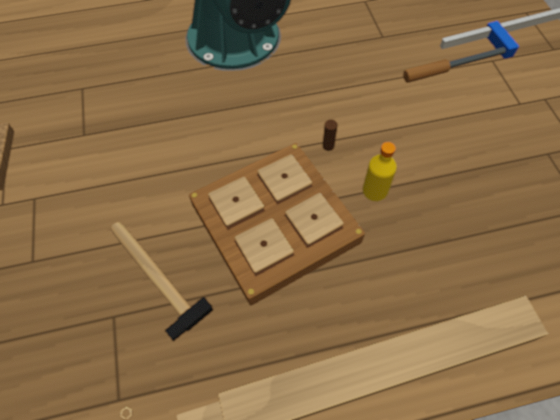

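View pics/side1.png

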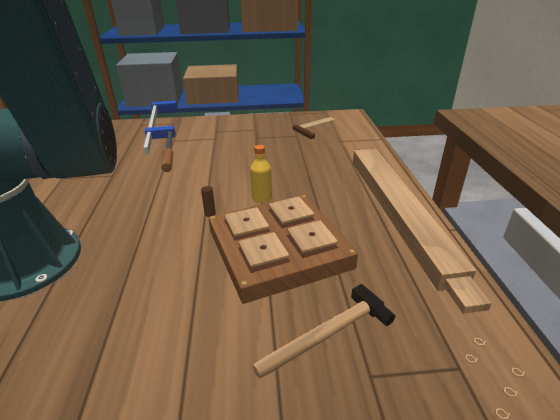

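The scene view shows the cover dots near (235,200), (284,176), (314,216) and (264,243). The side view shows them near (247,219), (291,208), (312,234) and (263,247). Next I refine these and triangulate.

```bash
python3 - <<'E'
from h import *
P={}
for n,ps in(("scene",[(235,200),(284,176),(314,216),(264,243)]),("side",[(263,247),(247,219),(291,208),(312,234)])):
    g=cv2.imread(f"pics/{n}1.png",0).astype(float);c=env.camera_params(n);P[n]=[]
    for u,v in ps:
        w=g[v-5:v+6,u-5:u+6];w=np.clip(np.median(w)-30-w,0,None);yy,xx=np.mgrid[v-5:v+6,u-5:u+6]
        P[n].append(((w*xx).sum()/w.sum(),(w*yy).sum()/w.sum()))
M={}
for n in P:
    c=env.camera_params(n);K=np.array([[c["fx"],0,c["cx"]],[0,c["fy"],c["cy"]],[0,0,1]]);M[n]=K@np.c_[np.array(c["R"]),np.array(c["t"])]
X=cv2.triangulatePoints(M["scene"],M["side"],np.array(P["scene"]).T,np.array(P["side"]).T);X=(X[:3]/X[3]).T
print(P);print(X.round(1))
for i in range(4): print(onz(P["scene"][i],env.camera_params("scene"),62).round(1),onz(P["side"][i],env.camera_params("side"),62).round(1), np.linalg.norm(X[i]-X[(i+1)%4]))
d=X[3]-X[0]+X[2]-X[1];print("center",X.mean(0),"yaw",np.degrees(np.arctan2(d[1],d[0])))
E
```

```text
{'scene': [(np.float64(235.27123050259965), np.float64(198.9202772963605)), (np.float64(284.0710854947166), np.float64(175.4121037463977)), (np.float64(313.75642087821046), np.float64(216.4092792046396)), (np.float64(263.3067823343849), np.float64(243.17192429022083))], 'side': [(np.float64(262.7760375880971), np.float64(246.8120595144871)), (np.float64(245.78450106157112), np.float64(219.03609341825901)), (np.float64(290.7117224880383), np.float64(207.4653110047847)), (np.float64(311.5296646603611), np.float64(233.65520206362854))]}
[[520.5 -85.2  66.2]
 [488.5  17.6  63.8]
 [591.5  49.8  65.8]
 [623.4 -53.   66.1]]
[518.  -85.1  62. ] [520.6 -80.   62. ] 107.73353480479027
[487.4  17.9  62. ] [488.4  20.4  62. ] 107.87913790252044
[589.5  50.5  62. ] [592.1  55.5  62. ] 107.57352925275592
[621.5 -52.7  62. ] [624.3 -47.5  62. ] 107.79812602614987
center [555.95603121 -17.68902343  65.51807261] yaw 17.3683831962804
```

Spacings come out at 108 mm and yaw at 17.4°, as they should. First I go above the −x edge of place_2's cover at (494, −94), with the fingers shut and aligned with the block.

```bash
python3 -m crank '[[-1,0.917,-0.787,0,-0.044],[-1,0.917,-0.787,0,-0.044],[-1,0.917,-0.787,0,-0.044],[-1,0.917,-0.787,0,-0.044],[-1,0.917,-0.787,0,-0.044],[-1,0.917,-0.787,0,-0.044],[-1,0.917,-0.787,0,-0.044],[-1,0.917,-0.787,0,-0.044],[-1,0.917,-0.787,0,-0.044],[-1,0.917,-0.787,0,-0.044],[-1,0.917,-0.787,0,-0.044],[-1,0.917,-0.787,0,-0.044]]' 20
```

```text
t: 1.8
eef_pos: [433.8, -176.7, 237.0]
ee_rot: [180.0, -0.0, 17.4]
wrist_force: [0.5, 0.1, -0.1]
opening: 11.1
grasp_force: 0.0
```

```bash
python3 -m crank '[[-1,0.1,-0.08,0.1,0],[-1,0.1,-0.08,0.2,0],[-1,0.1,-0.08,0.23,0],[-1,0.1,-0.08,0.24,0],[-1,0.1,-0.08,0.24,0],[-1,0.1,-0.08,0.24,0]]'
```

```text
t: 2.3
eef_pos: [468.1, -125.0, 116.2]
ee_rot: [-179.9, 0.1, 17.5]
wrist_force: [0.2, -0.4, -1.1]
opening: 0.1
grasp_force: 0.0
```

```bash
python3 -m crank '[[-1,0.068,-0.045,0,0],[-1,0.068,-0.045,0.04,0],[-1,0.068,-0.045,0.06,0],[-1,0.068,-0.045,0.06,0],[-1,0.068,-0.045,0.06,0]]'; python3 - <<'E'
from h import *
im=env.snapshot("side");cv2.imwrite("pics/s2.png",cv2.resize(im[130:340,130:410],(800,600)))
E
```

```text
t: 2.72
eef_pos: [493.7, -94.5, 87.2]
ee_rot: [-180.0, 0.0, 17.4]
wrist_force: [-1.2, 0.0, -0.0]
opening: 0.5
grasp_force: 0.0
```

View pics/s2.png

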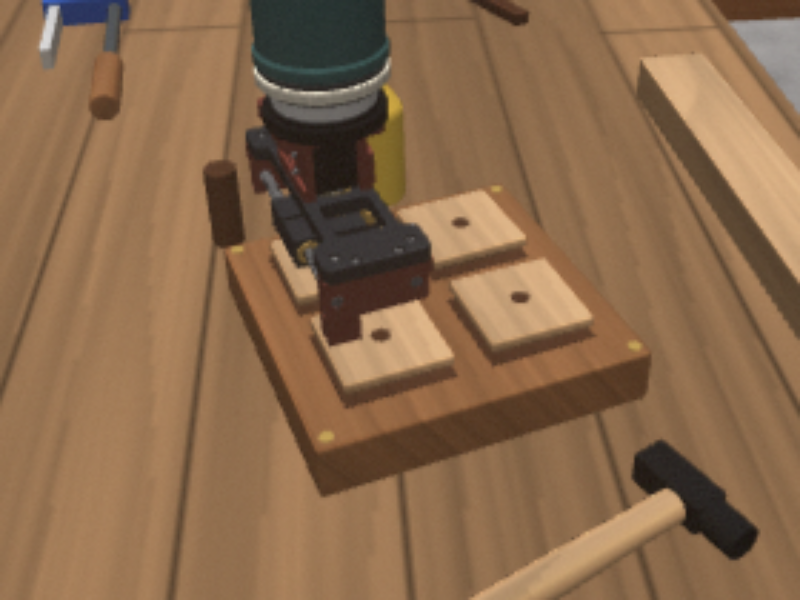

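The crop shows the shut fingertips, near (340,330), above the −x edge of the front-left cover, left of its dot at (380,334). I lower them gently from here.

```bash
python3 -m crank '[[-1,0,0,0.008,0],[-1,0,0,0.014,0],[-1,0,0,0.014,0]]'; python3 -m crank '[[-1,0,0,0.002,0],[-1,0,0,0.004,0],[-1,0,0,0.004,0]]'
```

```text
t: 3.02
eef_pos: [494.0, -94.1, 79.6]
ee_rot: [-180.0, 0.0, 17.4]
wrist_force: [-0.5, -0.6, 0.0]
opening: 0.7
grasp_force: 0.0
t: 3.27
eef_pos: [494.1, -93.9, 77.6]
ee_rot: [-180.0, 0.0, 17.4]
wrist_force: [-0.7, -1.7, 2.1]
opening: 0.2
grasp_force: 0.8
```

```bash
python3 -m crank '[[-1,0,0,0.001,0],[-1,0,0,0.002,0],[-1,0,0,0.002,0],[-1,0,0,0.002,0]]'
```

```text
t: 3.6
eef_pos: [494.1, -93.8, 76.7]
ee_rot: [-180.0, 0.0, 17.4]
wrist_force: [-2.0, -1.4, 3.6]
opening: 0.6
grasp_force: 1.8
```

```bash
python3 -m crank '[[-1,0,0,0.001,0],[-1,0,0,0.002,0],[-1,0,0,0.002,0],[-1,0,0,0.002,0]]'
```

```text
t: 3.93
eef_pos: [493.7, -93.8, 75.6]
ee_rot: [-180.0, 0.1, 17.4]
wrist_force: [-3.2, -2.5, 5.4]
opening: 0.7
grasp_force: 2.9
```

```bash
python3 - <<'E'
from h import *
im=env.snapshot("side");cv2.imwrite("pics/s3.png",cv2.resize(im[130:340,130:410],(800,600)))
for i in range(3): print(env.read_state()["wrist_force"].round(1) if hasattr(env.read_state()["wrist_force"],"round") else env.read_state()["wrist_force"],env.read_state()["torque"]); env.snapshot("scene")
E
```

```text
[-4.7 -1.3  5.9] [-0.44069555  0.60135342 -0.06034171]
[-3.6 -2.7  4.5] [-0.46048563  0.61289457  0.00919046]
[-3.4 -2.5  5.3] [-0.409834    0.5848406   0.01602349]
```

View pics/s3.png

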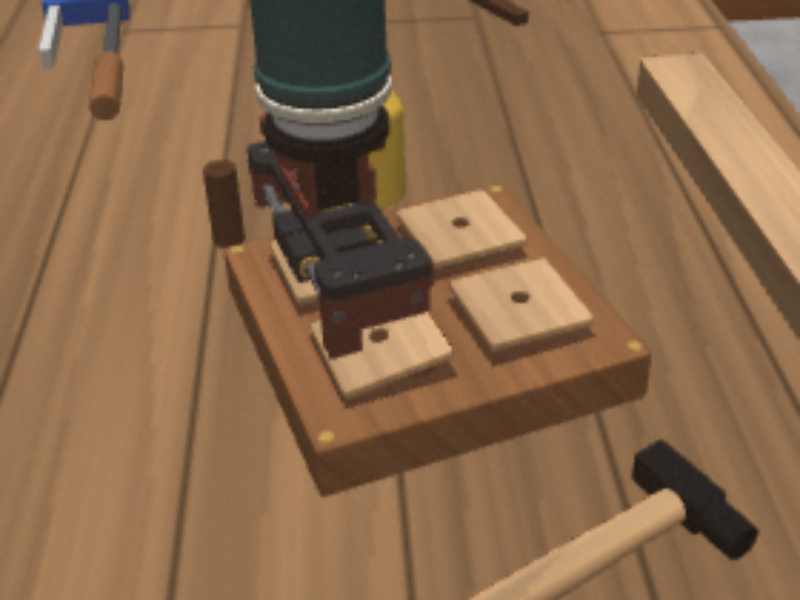

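The picture shows it clearly: the pressed cover is tipped, its +x side raised with a dark gap underneath at (450,350). place_2's cover is the loose one, so I lift off and move over its middle.

```bash
python3 -m crank '[[-1,0,0,-0.01,0],[-1,0,0,-0.026,0],[-1,0,0,-0.026,0],[-1,0.03,0,-0.026,0],[-1,0.056,0,-0.026,0],[-1,0.056,0,-0.026,0],[-1,0.056,0,-0.026,0]]'; python3 - <<'E'
from h import *
print(env.read_state()["eef_pos"])
im=env.snapshot("side");cv2.imwrite("pics/s4.png",cv2.resize(im[180:290,200:346],(800,600)))
E
```

```text
t: 4.72
eef_pos: [521.6, -85.3, 88.8]
ee_rot: [180.0, -0.0, 17.5]
wrist_force: [-0.8, 0.3, -0.2]
opening: 0.5
grasp_force: 0.0
[521.55896968 -85.26002229  88.84138461]
```

View pics/s4.png

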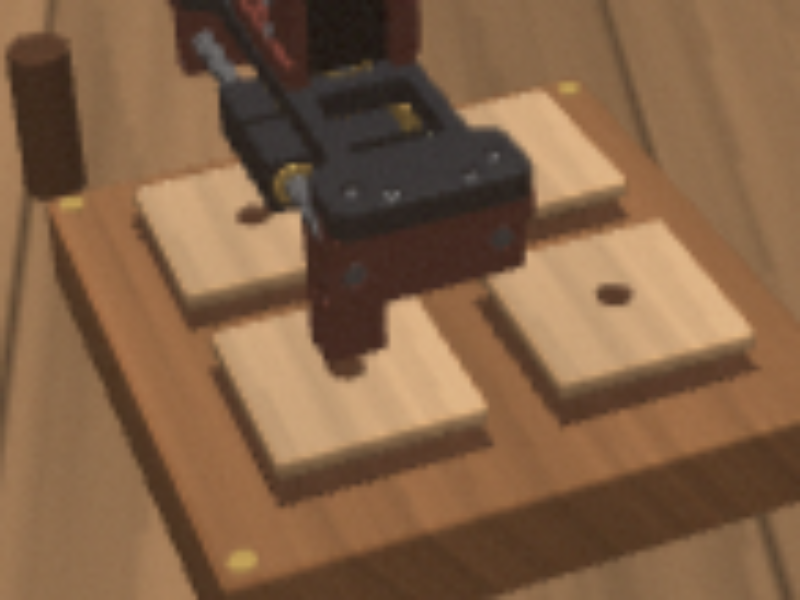

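The cover is level again and the fingertips are right over its dot at (348,362). Now I press in stages, watching the force.

```bash
python3 -m crank '[[-1,0,0,0.01,0],[-1,0,0,0.018,0],[-1,0,0,0.022,0],[-1,0,0,0.024,0],[-1,0,0,0.026,0],[-1,0,0,0.026,0],[-1,0,0,0.026,0]]'; python3 -m crank '[[-1,0,0,0.002,0],[-1,0,0,0.004,0],[-1,0,0,0.006,0],[-1,0,0,0.006,0],[-1,0,0,0.006,0]]'
```

```text
t: 5.35
eef_pos: [520.3, -85.5, 76.1]
ee_rot: [-180.0, 0.0, 17.4]
wrist_force: [-2.8, -0.0, 10.7]
opening: 0.3
grasp_force: 5.1
t: 5.77
eef_pos: [520.2, -85.4, 73.3]
ee_rot: [-180.0, 0.0, 17.4]
wrist_force: [-3.4, 0.5, 13.0]
opening: 0.2
grasp_force: 6.4
```

```bash
python3 -m crank '[[-1,0,0,0.002,0],[-1,0,0,0.004,0],[-1,0,0,0.004,0],[-1,0,0,0.004,0]]';python3 -m crank '[[-1,0,0,0.002,0],[-1,0,0,0.003,0],[-1,0,0,0.003,0],[-1,0,0,0.003,0]]'
```

```text
t: 6.1
eef_pos: [520.3, -85.4, 72.8]
ee_rot: [-180.0, 0.0, 17.4]
wrist_force: [-7.4, 1.5, 28.7]
opening: 0.7
grasp_force: 14.5
t: 6.43
eef_pos: [520.3, -85.4, 72.6]
ee_rot: [180.0, -0.0, 17.4]
wrist_force: [-10.9, 3.6, 42.4]
opening: 0.7
grasp_force: 21.4
```

It reached the firm stop: about 5 mm down and stiff. I retreat straight up and check.

```bash
python3 -m crank '[[-1,0,0,-0.01,0],[-1,0,0,-0.04,0],[-1,0,0,-0.1,0],[-1,0,0,-0.18,0],[-1,0,0,-0.26,0],[-1,0,0,-0.3,0],[-1,0,0,-0.3,0],[-1,0,0,-0.3,0],[-1,0,0,-0.3,0]]'; python3 - <<'E'
from h import *
im=env.snapshot("side");cv2.imwrite("pics/s5.png",cv2.resize(im[180:290,200:346],(800,600)))
E
```

```text
t: 7.18
eef_pos: [519.8, -85.2, 217.8]
ee_rot: [-179.9, 0.1, 17.4]
wrist_force: [-0.3, -0.1, -0.2]
opening: 0.6
grasp_force: 0.0
```

View pics/s5.png

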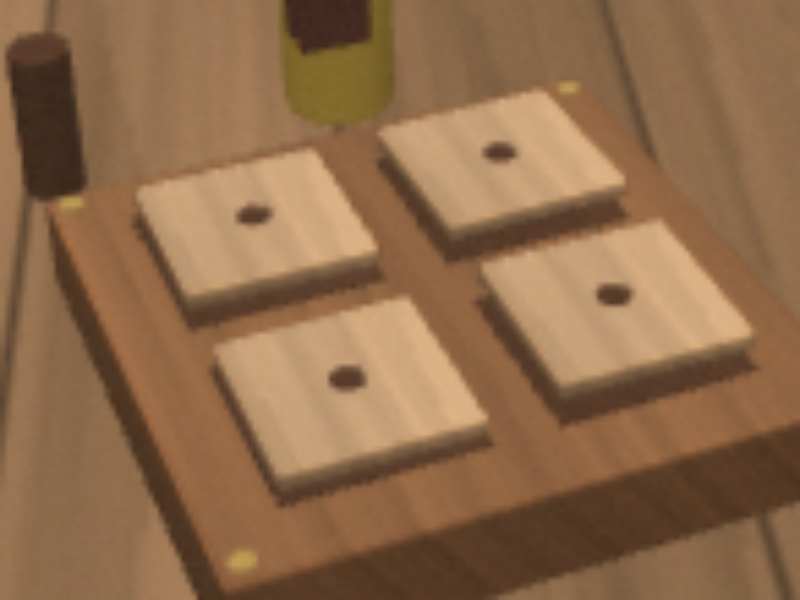

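The pressed cover, with its dot at (347,377), is now level and sits visibly lower. The other covers and the dowel and bottle are unchanged, so I hand the job in.

```bash
python3 -c "
from rig import env
print(env.job_done())"
```

```text
the job is handed in; nothing more can be done
None
```

The loose cover was at place_2: it tipped when pressed lightly near its edge, then went about 5 mm down to a firm stop at its middle, and the arm moved clear; I did not press its edge again or touch the other three covers, and the job is handed in (no verdict was shown).

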